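# Point out the next grinding job and save it

### The arm

A 6-joint arm with a two-finger parallel gripper is mounted at the origin on the work surface. World frame = base frame: x ahead of the robot, y to its left, z up, the work surface at z = 0. Lengths are in mm, angles in rad, forces in N, time in s.
With the tool pointing down it reaches from about 375 to 925 mm from the base axis. Payload 5.7 kg.
Tool frame: the origin (TCP) lies between the finger pads, 19 mm behind the fingertips; this is the grasp point; z points along the fingers, y is the line along which they close (so a half turn about z gives the same grasp; the last joint's range is limited). The gripper opens to 88 mm and grips with 3 to 60 N. Pads are 20 mm wide; open, the fingers measure 115 mm over their backs; the gripper's body (75 mm by 178 mm) begins 61 mm behind the grasp point.
Start: joints at [1.021, 0.359, 1.51, -0, 1.272, -0.115], TCP at [252.727, 544.145, 241.323] pointing down, gripper open.
Joint ranges: [-2.97, 2.97], [-1.01, 2.36], [0.21, 2.38], [-0.96, 4.11], [0.2, 2.71], [-2.98, 2.98]. Speed limits (rad/s): [2.39, 2.39, 3.14, 3.14, 3.14, 3.14].

### API

Orientations are given as [roll, pitch, yaw] about the fixed x, y, z axes, in that order (R = Rz(yaw) Ry(pitch) Rx(roll)).
In Python, from plant import readout, capture, get_calibration, arm gives the robot as it stands.
- The arm moves only by the tool move_arm, never from a script. Its argument "series" is one flat list of numbers, 6 for each row, row after row: the shift along the tool's x, y, z in units of 3 cm (1.0 is 3 cm), then the turn, a rotation vector about the tool's x, y, z in units of 0.12 rad (1.0 is 0.12 rad). In form: [tx, ty, tz, wx, wy, wz, tx, ty, tz, wx, wy, wz, ...]. A call has 1 to 5 rows; each row shifts and turns the commanded pose from where the row before left it, along the tool's axes as they then stand; what a row does not reach is not made up. A row lasts 1/12 s, in which the tool goes at most 41.7 mm and 7.16 degrees, less where a joint would pass 70% of its speed; a pose out of reach is approached as far as the arm can. A call with a number of a shift or a turn outside -1 to 1 is refused whole. A call with a gripper value outside its range is refused whole. "gripper" is the opening, from -1 (shut) to 1 (fully open), set as the call begins (left out, the last holds). The fingers move at their own pace and stop on an object; "force" is the grip in N (left out, the last holds). Time passes only in rows, so rows that do not move let the fingers close. It gives the time, the measured TCP pose, the force, the opening and the grip force at its end, in the units of the state.
- readout.state(): the state, without advancing time (a new reading comes with each control period).
- capture(name): name is "side" or "top"; returns the picture (400x640x3 uint8, red, green, blue); there is no depth.
- get_calibration(name): a dict with "fov_y" (degrees; the focal length in pixels is half the picture's height over the tangent of half this angle, whatever the lens; pixels are square), "cx", "cy" (the principal point, pixels), "view" (4x4, takes a point from world to camera coordinates). Camera axes: x right, y down, z forward; pixel columns grow to the right and rows downward; lengths in mm; the calibration is good to about 2 mm. A picture is of the moment at which its call begins. get_calibration takes no time and is no camera call.
- arm.close_job(): hands the job in; it is judged then, once.
The state is a dict: "time": time; "joints": joint angles; "joint_velocities": joint speeds; "joint_torque": joint torques, N m; "position": TCP position; "eef_rot": TCP orientation; "force": force on the tool from outside, world axes, zero at the start; "moment": the same for the moment, N m; "finger_gap": finger opening in mm; "grip_force": force on a finger pad.
Only numpy, scipy, OpenCV 4.12 (cv2) and the standard library are available. Lean on these libraries where they do the work, as an engineer would, in place of code of your own. Each camera call takes 0.05 s, during which the arm holds its last target. There are 200 camera calls.

### The job

Show the camera overhead the next grinding job: point straight down at the pivot screw of the scissors in the tray, fingertips within about 3 cm above it but not touching, and stay there for two seconds, then point the same way at the centre of the smallest of the three grinding wheels for two seconds. Then press the push button on the console all the way down to save the pair, let it come back up, and draw the hand back clear. Point at no other instrument or wheel (cross them well above), do not touch the tray, the rotary knob or any loose thing, and leave everything lying as it is.

Things in the scene. Friction and masses are not known exactly. Their poses are not given: they have to be found in the camera images.
- screw (a point): centre of the top of the scissors' brass pivot screw, 9 mm across, 8 mm above the underside of the scissors
- scissors: steel surgical scissors, blades a little open, about 150 mm long, 54 mm wide over the finger rings, 6 mm thick (8 mm at the screw), the only instrument with two finger rings; lying loose in one of the tray's four compartments. Origin: underside, middle of the length; its x runs from the rings to the blade tips, z up; the screw is 20 mm from the origin along +x
- tray: fixed blue plastic tray, 210 mm (its x) by 251 mm (its y), outer walls 36 mm high and 5 mm thick, inner floor 6 mm above the bench; three cream dividers along x, 28 mm high above the bench and 3 mm thick, make four compartments 58 to 60 mm wide. One instrument lies along x in each; which one is where varies. Origin: centre of the underside
- tweezers: steel tweezers, a narrow V of two thin legs joined at one end, 136 mm long, 22 mm wide, 6 mm thick; loose in the tray; not to be pointed at. Origin: underside, middle
- scalpel_handle: flat straight steel scalpel handle without a blade, 129 mm long, 10 mm wide, 5 mm thick; loose in the tray; not to be pointed at. Origin: underside, middle
- raspatory: raspatory: thick aluminium grip 85 mm long, thin neck and 20 mm wide steel head, 142 mm long, 10 mm high; loose in the tray; not to be pointed at. Origin: underside, middle
- wheel_small: smallest grinding wheel, lying flat and loose on the bench: grey disc 80 mm in diameter, 20 mm thick, with a steel flange 36 mm in diameter on top up to 24 mm. Origin: centre of the underside. The three wheels swap places
- wheel_small_hub (a point): centre of the small wheel's flange top, 24 mm above the bench
- wheel_medium: middle grinding wheel, 105 mm in diameter, otherwise the same (flange top 24 mm above its underside); not to be pointed at
- wheel_large: largest grinding wheel, 130 mm in diameter, otherwise the same (flange top 24 mm above its underside); not to be pointed at
- console: fixed green control box, 90 mm (its x) by 170 mm (its y), 45 mm high, turned up to 0.25 rad; on its top a round black push button (42 mm from its centre towards its +y, the robot's left) and a rotary knob (42 mm the other way). Origin: centre of the underside
- record_top (a point): centre of the push button's top face, 32 mm in diameter; moves down with it
- record (a joint): travel of the push button in m: 0 up, 0.006 fully down; a spring returns it; fully down takes about 5 N
- extract: black rotary knob (dust extraction) on a steel base on the same console, 84 mm from the push button; not to be touched
- paste_jar: small white jar, 32 mm in diameter, 42 mm high, standing loose between the wheels; origin: centre of the underside
- oil_bottle: clear oil bottle, 44 mm in diameter, 110 mm high, loose; origin: centre of the underside
- compound_bar: brown-red bar of polishing compound, 50 x 90 x 30 mm, loose; origin: centre of the underside
- felt_cone: cream felt polishing cone, 36 mm in diameter, 50 mm high, loose; origin: centre of the underside
- bench_brush: hand brush, about 200 mm long, 42 mm wide and 20 mm high, lying loose along y on the far left part of the bench; origin: underside
- mug: white mug, 76 mm in diameter, 90 mm high, loose; origin: centre of the underside
Mind the look-alikes: they are no part of the job. Leave any blue look-alike of the console alone.

How it is judged (in metres and radians):
On the way, in this order (a step that is already met when the one before it is completed fails the run):
1. point at the scissors' screw for 1.5 s: TCP within 20 mm of it sideways and 12 to 65 mm above it (horizontal distance between the grasp point and screw below 0.02 m and z of the grasp point in the frame of screw between 0.012 and 0.065 m), for 1.5 s.
2. then point at the centre of the smallest wheel for 1.5 s: TCP within 20 mm of it sideways and 12 to 65 mm above it (horizontal distance between the grasp point and wheel_small_hub below 0.02 m and z of the grasp point in the frame of wheel_small_hub between 0.012 and 0.065 m), for 1.5 s.
3. then press the push button (at least 4.5 mm of its 6 mm) (value of joint record above 0.0045 m), for 0.05 s.
At the end, for the whole second after the job is handed in: the button is back up (less than 1.5 mm down), the TCP is more than 60 mm from it, all instruments, wheels and bystanders are within 8 mm of where they began, scissors and small wheel at rest (value of joint record below 0.0015 m and distance between the grasp point and record_top above 0.06 m and distance of each of scissors, tweezers, scalpel_handle, raspatory, wheel_small, wheel_medium, wheel_large, paste_jar, oil_bottle, compound_bar, felt_cone, bench_brush, mug from where it was at the start of the episode below 0.008 m and linear speed of each of scissors, wheel_small below 0.02 m/s); the robot touches nothing.
It fails at once if an instrument, a wheel, the tray or the console's knob is touched (contact force between any of the fingers, the arm and scissors above 0.3 N or contact force between any of the fingers, the arm and tweezers above 0.3 N or contact force between any of the fingers, the arm and scalpel_handle above 0.3 N or contact force between any of the fingers, the arm and raspatory above 0.3 N or contact force between any of the fingers, the arm and wheel_small above 0.3 N or contact force between any of the fingers, the arm and wheel_medium above 0.3 N or contact force between any of the fingers, the arm and wheel_large above 0.3 N or contact force between any of the fingers, the arm and tray above 0.3 N or contact force between any of the fingers, the arm and extract above 0.3 N).
It fails at once if an instrument, a wheel or a bystander is moved or lifted more than 8 mm (distance of any of scissors, tweezers, scalpel_handle, raspatory, wheel_small, wheel_medium, wheel_large, paste_jar, oil_bottle, compound_bar, felt_cone, bench_brush, mug from where it was at the start of the episode above 0.008 m).
It fails at once if another loose thing on the bench is touched (contact force between any of the fingers, the arm and paste_jar above 0.3 N or contact force between any of the fingers, the arm and oil_bottle above 0.3 N or contact force between any of the fingers, the arm and compound_bar above 0.3 N or contact force between any of the fingers, the arm and felt_cone above 0.3 N or contact force between any of the fingers, the arm and bench_brush above 0.3 N or contact force between any of the fingers, the arm and mug above 0.3 N).
It fails at once if another instrument or wheel is pointed at: TCP within 20 mm sideways and less than 60 mm above its middle ((horizontal distance between the grasp point and tweezers below 0.02 m and z of the grasp point in the frame of tweezers below 0.066 m) or (horizontal distance between the grasp point and scalpel_handle below 0.02 m and z of the grasp point in the frame of scalpel_handle below 0.065 m) or (horizontal distance between the grasp point and raspatory below 0.02 m and z of the grasp point in the frame of raspatory below 0.07 m) or (horizontal distance between the grasp point and wheel_medium below 0.02 m and z of the grasp point in the frame of wheel_medium below 0.084 m) or (horizontal distance between the grasp point and wheel_large below 0.02 m and z of the grasp point in the frame of wheel_large below 0.084 m)).
It also fails if it takes over 61 s, if anything falls off the work surface, if the arm or the gripper's body presses on something with over 40 N, if the wrist force passes 120 N, or if a joint passes its speed limit or range.

## Working session

There is one attempt and no reset: what is moved stays moved. The work goes in short steps, Python scripts to look and compute and a tool call to move; the robot and the scene stay as the last step left them, time stands still between calls to the robot, and variables do not carry over. Pictures are saved under pics/ and viewed, at most 10 in all, crops included, and the job is handed in when it is done.

Besides the shell and the picture viewer there is one more tool, called after "Request:" as a command line: name --argument value ..., lists and objects as JSON in quotes. move_arm: Moves the arm, as the interface text tells. Its arguments: {"type":"object","properties":{"series":{"type":"array","items":{"type":"number"}},"gripper":{"type":"number"},"force":{"type":"number"}},"required":["series"]}

```bash
mkdir -p pics
python3 - <<'E'
from plant import readout,capture,get_calibration
import cv2,numpy as np
for n in("top","side"):
    im=capture(n); np.save(n,im); cv2.imwrite(f"pics/{n}0.png",im[:,:,::-1]); c=get_calibration(n); print(n,c)
s=readout.state();print(s['time'],s['position'],s['eef_rot'],s['finger_gap'])
E
```

```text
top {'fov_y': 43.29930768913243, 'cx': 327.23479046070526, 'cy': 198.60897316480052, 'view': array([[-5.06692799e-03, -9.99801159e-01, -1.92864810e-02,
        -7.70980683e+00],
       [-9.82895122e-01,  8.53006033e-03, -1.83968522e-01,
         5.06673717e+02],
       [ 1.84096457e-01,  1.80244328e-02, -9.82742904e-01,
         1.38728567e+03],
       [ 0.00000000e+00,  0.00000000e+00,  0.00000000e+00,
         1.00000000e+00]])}
side {'fov_y': 46.31019949142009, 'cx': 310.8712028792626, 'cy': 196.73355070534976, 'view': array([[ 9.98999429e-01, -4.46906178e-02, -1.69961217e-03,
        -5.23108420e+02],
       [-2.86875945e-02, -6.11192306e-01, -7.90962064e-01,
         6.15394461e+01],
       [ 3.43097934e-02,  7.90219408e-01, -6.11862832e-01,
         1.24758990e+03],
       [ 0.00000000e+00,  0.00000000e+00,  0.00000000e+00,
         1.00000000e+00]])}
0.1 [252.45162222 543.66916461 240.60011533] [-3.13996856e+00 -1.50674017e-04  2.70677117e+00] 87.8737672837137
```

View pics/top0.png

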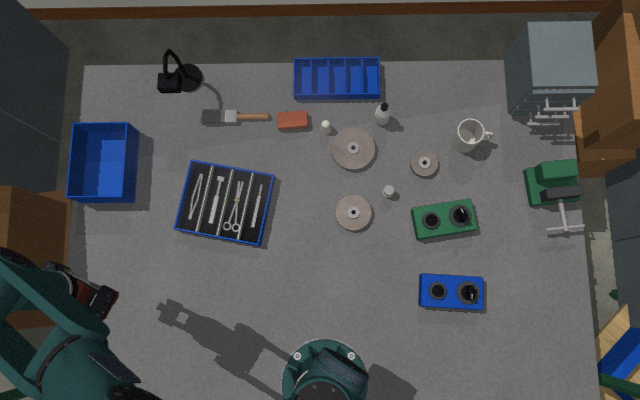

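View pics/side0.png

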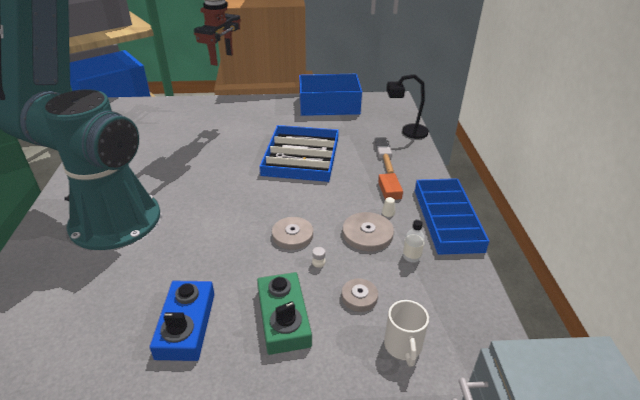

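The top view shows the tray at (225,203) with the scissors in the third compartment (rings at the near end, about (232,226)). The wheels are at (353,149) large, (353,212) medium and (425,163) small. The green console is at (445,220), with its button on the left at (432,220) and its knob at (461,216). The side view agrees. I'll zoom in next.

```bash
cat > h.py <<'E'
import numpy as np,cv2
from plant import get_calibration
def ray(n,u,v,z):
    c=get_calibration(n);f=200/np.tan(np.radians(c['fov_y'])/2);V=c['view']
    d=V[:3,:3].T@np.array([(u-c['cx'])/f,(v-c['cy'])/f,1]);o=-V[:3,:3].T@V[:3,3]
    return o+d*(z-o[2])/d[2]
def proj(n,p):
    c=get_calibration(n);f=200/np.tan(np.radians(c['fov_y'])/2);q=c['view'][:3]@np.append(p,1)
    return q[:2]/q[2]*f+[c['cx'],c['cy']]
E
python3 - <<'E'
from h import *
t=np.load('top.npy');s=np.load('side.npy')
a=cv2.resize(t[155:250,170:280],None,fx=5,fy=5,interpolation=cv2.INTER_CUBIC)
cv2.imwrite('pics/tray.png',a[:,:,::-1])
b=cv2.resize(t[140:245,385:485],None,fx=5,fy=5,interpolation=cv2.INTER_CUBIC)
cv2.imwrite('pics/cons.png',b[:,:,::-1])
hs=cv2.cvtColor(t,cv2.COLOR_RGB2HSV)
m=cv2.inRange(hs,(105,120,60),(125,255,255));m[:150]=0;m[260:]=0;m[:,:150]=0;m[:,300:]=0
p=cv2.findNonZero(m);r=cv2.minAreaRect(p);print('tray',r)
for x in cv2.boxPoints(r):print(x,ray('top',*x,36).round(1))
# wheels: saturation/hue
for n,im in(('top',t),('side',s)):
    print(n,[im[v,u] for u,v in ([(425,156),(353,140),(400,180)] if n=='top' else [(350,298),(280,238),(330,280)])])
E
```

```text
tray ((223.5235137939453, 201.67759704589844), (89.28704071044922, 73.19725036621094), 10.885527610778809)
[172.77173 229.18686] [423.7 430.3  36. ]
[186.59485 157.3067 ] [635.3 400.5  36. ]
[274.2753  174.16833] [582.1 142.3  36. ]
[260.45218 246.0485 ] [373.9 178.5  36. ]
top [array([129, 121, 116], dtype=uint8), array([128, 120, 114], dtype=uint8), array([111, 111, 109], dtype=uint8)]
side [array([177, 160, 153], dtype=uint8), array([183, 167, 159], dtype=uint8), array([160, 155, 156], dtype=uint8)]
```

View pics/tray.png

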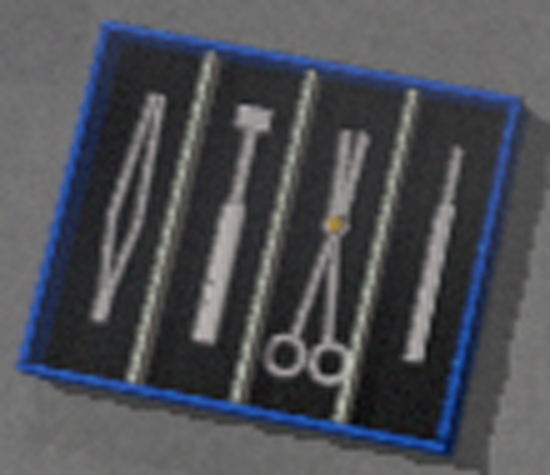

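View pics/cons.png

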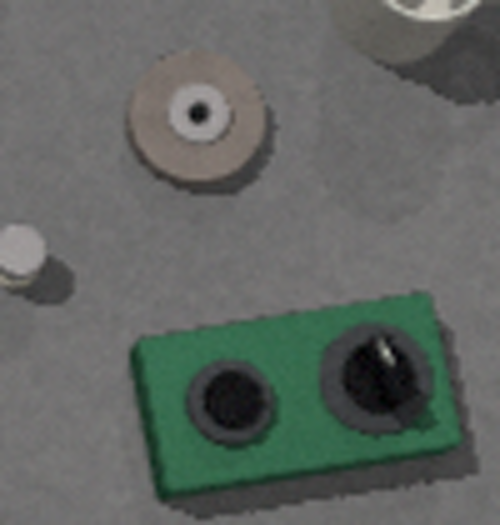

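Both crops are clear. The brass screw is at crop (335,223), about (236.5,199.1) in the full top picture. The small hub is at crop (199,112), about (424.4,162), and the button at crop (236,401), about (431.8,219.8). Next I measure precisely and cross-check the scale between the two views.

```bash
cat > meas.py <<'E'
from h import *
t=np.load('top.npy');s=np.load('side.npy')
def cen(im,box,f):
    u0,v0,u1,v1=box;c=im[v0:v1,u0:u1].astype(int);m=f(c).astype(np.uint8)
    n,l,st,ce=cv2.connectedComponentsWithStats(m);k=1+st[1:,4].argmax();return ce[k]+[u0,v0],st[k]
brass=lambda c:(c[...,0]-c[...,2]>40)
bright=lambda c:c.min(2)>150
dark=lambda c:c.max(2)<45
def tri(a,b):
    A=[];
    o1=ray('top',*a,0);d1=ray('top',*a,100)-o1;o2=ray('side',*b,0);d2=ray('side',*b,100)-o2
    M=np.stack([d1,-d2],1);x=np.linalg.lstsq(M,o2-o1,rcond=None)[0];p,q=o1+d1*x[0],o2+d2*x[1]
    return ((p+q)/2).round(1),np.linalg.norm(p-q).round(1)
if __name__=='__main__':
    a,st=cen(t,(225,190,248,210),brass);print('screw',a,st,ray('top',*a,14).round(1))
    for nm,bt,bs,z in(('hubS',(410,150,440,178),(340,278,380,305),24),('hubL',(335,135,372,165),(345,215,390,245),24),('hubM',(335,195,372,228),(275,215,310,245),24)):
        a,st=cen(t,bt,lambda c:c.min(2)>150);b,sb=cen(s,bs,lambda c:c.min(2)>195)
        print(nm,a,st,b,sb,ray('top',*a,z).round(1),ray('side',*b,z).round(1),tri(a,b))
    a,st=cen(t,(418,205,445,235),lambda c:c.max(2)<42);b,sb=cen(s,(262,270,298,298),lambda c:c.max(2)<42)
    print('btn',a,st,b,sb,ray('top',*a,55).round(1),tri(a,b))
    # scale checks
    for w,(u0,u1,v) in{'S':(410.2,438.6,163),}.items():print(np.linalg.norm(ray('top',u0,v,20)-ray('top',u1,v,20)))
    g=cv2.inRange(cv2.cvtColor(t,cv2.COLOR_RGB2HSV),(60,100,50),(90,255,255));g[:,:400]=0;g[:,490:]=0;g[:190]=0;g[250:]=0
    r=cv2.minAreaRect(cv2.findNonZero(g));print(r,[ray('top',*x,45).round(0) for x in cv2.boxPoints(r)])
    print(proj('side',[252.4,543.7,222]),proj('top',[252.4,543.7,222]),-get_calibration('top')['view'][:3,:3].T@get_calibration('top')['view'][:3,3])
E
python3 meas.py
python3 - <<'E'
from h import *
s=np.load('side.npy');t=np.load('top.npy')
a=cv2.resize(s[0:90,180:260],None,fx=5,fy=5);b=cv2.resize(t[255:345,40:130],None,fx=5,fy=5)
c=cv2.resize(s[265:355,250:320],None,fx=5,fy=5)[:,:350]
cv2.imwrite('pics/grip.png',np.hstack([a,b])[:,:,::-1])
E
```

```text
screw [236.28571429 199.        ] [10  8  3  3  7] [513.9 255.3  14. ]
hubS [427.54545455 161.72727273] [17  8  2  8 11] [359.71028037 290.19626168] [ 13   7  15  12 107] [ 618.  -304.4   24. ] [ 617.4 -293.6   24. ] (array([ 615.5, -302.5,   34.3]), np.float64(0.3))Traceback (most recent call last):
  File "meas.py", line 17, in <module>
    a,st=cen(t,bt,lambda c:c.min(2)>150);b,sb=cen(s,bs,lambda c:c.min(2)>195)
         ~~~^^^^^^^^^^^^^^^^^^^^^^^^^^^^
  File "meas.py", line 5, in cen
    n,l,st,ce=cv2.connectedComponentsWithStats(m);k=1+st[1:,4].argmax();return ce[k]+[u0,v0],st[k]
                                                      ~~~~~~~~~~~~~~~^^
ValueError: attempt to get argmax of an empty sequence
```

View pics/grip.png

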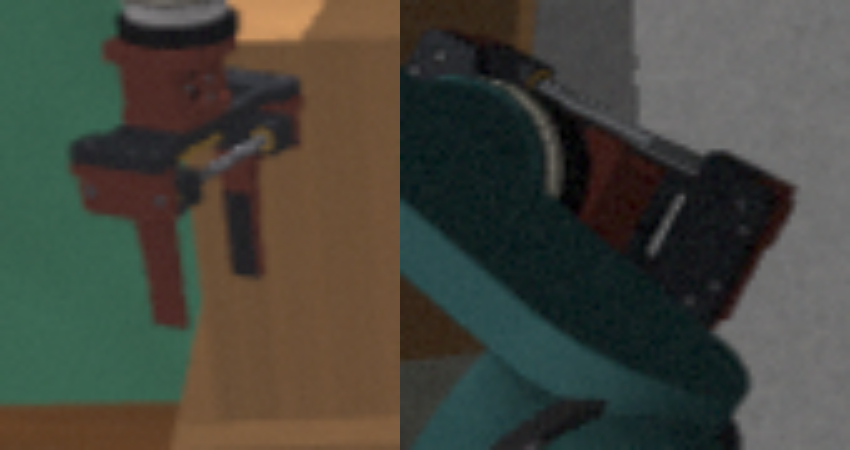

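The crop shows the gripper's fingertips in the side picture at about (214,65) and (230,55), so their middle is near (222,60).

```bash
sed -i 's/c.min(2)>150);b/c.min(2)>136);b/' meas.py; python3 meas.py
```

```text
screw [236.28571429 199.        ] [10  8  3  3  7] [513.9 255.3  14. ]
hubS [424.36363636 162.05194805] [ 9  7 12 11 77] [359.71028037 290.19626168] [ 13   7  15  12 107] [ 617.1 -295.1   24. ] [ 617.4 -293.6   24. ] (array([ 616.9, -294.8,   25.4]), np.float64(0.4))
hubL [352.76923077 147.13846154] [13  7 10 11 65] [367.79661017 226.3220339 ] [17  8 13  8 59] [664.5 -86.8  24. ] [664.7 -84.6  24. ] (array([664.2, -86.7,  25.8]), np.float64(0.3))
hubM [352.82291667 211.52083333] [12 11 13 12 96] [291.96666667 228.18333333] [11  9 13  9 60] [472.5 -84.2  24. ] [472.1 -82.8  24. ] (array([472.2, -84.2,  25.2]), np.float64(0.2))
btn [431.21100917 219.64220183] [  8   9  12  12 109] [277.82758621 286.31034483] [10 10 15 11 58] [ 442.7 -301.9   55. ] (array([ 441.4, -301.9,   55.7]), np.float64(2.5))
82.8679660036294
((443.53570556640625, 218.71865844726562), (32.004825592041016, 62.055931091308594), 80.72740173339844) [array([ 478., -246.,   45.]), array([ 505., -420.,   45.]), array([ 415., -430.,   45.]), array([ 388., -258.,   45.])]
[221.67877347  59.88411201] [ 98.25814166 290.05279425] [ 242.57368326  -37.03526861 1456.40846999]
```

The two views agree: the hubs triangulate to z≈25 mm and the gripper projects correctly. The targets are:

| Target | Position (mm) |
|---|---|
| Screw | (514, 255, 14) |
| Small hub | (617, -294.5, 24) |
| Button | (442, -302, 55) |

I'll shut the gripper and travel to above the screw.

Request:
move_arm --series '[-0.8,-0.34,0,0,0,0,-0.8,-0.34,0.1,0,0,0,-0.8,-0.34,0.2,0,0,0,-0.8,-0.34,0.2,0,0,0,-0.8,-0.34,0.2,0,0,0]' --gripper -1

```text
time: 0.52
position: [340.4, 446.2, 219.8]
eef_rot: [-3.141, -0.0, 2.707]
force: [-0.3, 0.0, -0.1]
finger_gap: 58.0
grip_force: 0.0
```

Request:
move_arm --series '[-0.8,-0.34,0.2,0,0,0,-0.8,-0.34,0.2,0,0,0,-0.8,-0.34,0.2,0,0,0,-0.8,-0.34,0.2,0,0,0,-0.8,-0.34,0.2,0,0,0]'

```text
time: 0.93
position: [427.9, 349.3, 189.7]
eef_rot: [-3.141, -0.0, 2.707]
force: [0.1, 0.9, -0.0]
finger_gap: 24.6
grip_force: 0.0
```

Request:
move_arm --series '[-0.8,-0.34,0.2,0,0,0,-0.8,-0.34,0.2,0,0,0,-0.8,-0.34,0.2,0,0,0,-0.8,-0.34,0.2,0,0,0,-0.4,-0.17,0.1,0,0,0]'

```text
time: 1.35
position: [507.3, 261.3, 162.4]
eef_rot: [-3.14, -0.0, 2.705]
force: [0.0, 0.2, -1.8]
finger_gap: 0.5
grip_force: 0.0
```

Request:
move_arm --series '[-0.28,-0.09,0,0,0,0,0,0,0.5,0,0,0,0,0,0.7,0,0,0,0,0,0.5,0,0,0,0,0,0,0,0,0]'

```text
time: 1.77
position: [510.0, 257.3, 109.8]
eef_rot: [-3.138, -0.004, 2.707]
force: [-0.5, 0.5, -0.3]
finger_gap: 0.4
grip_force: 0.0
```

Run:
```python
from meas import *
from plant import readout,capture
t=capture('top');s=capture('side');st=readout.state();p=st['position'];print(p)
print(proj('top',p+[0,0,-19]),proj('side',p+[0,0,-19]),proj('top',[514,255.3,14]),proj('side',[514,255.3,14]))
a=cv2.resize(t[155:250,170:260],None,fx=4,fy=4);b=cv2.resize(s[85:180,240:350],None,fx=4,fy=4)
cv2.imwrite('pics/p1.png',np.hstack([a,b])[:,:,::-1])
```

```text
[511.82503402 257.90972143 112.31560136]
[229.68811174 194.50284083] [303.09389763 135.59387301] [236.28651962 198.97429061] [304.11944302 158.15312046]
```

View pics/p1.png

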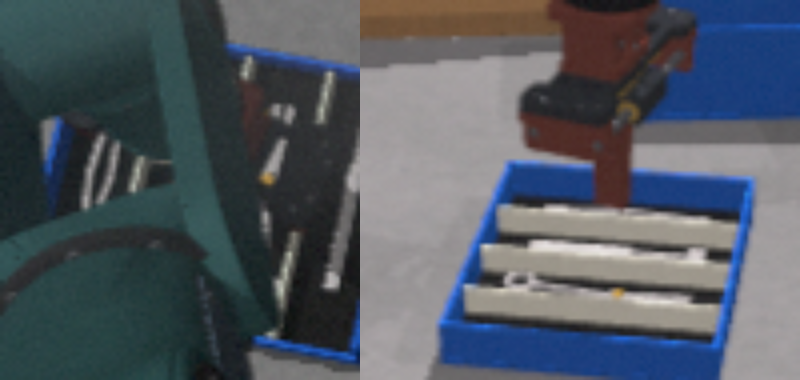

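The side crop shows the screw at full-picture (304,158), as predicted, with the closed fingertips directly above it. I go down 54 mm and hold.

Request:
move_arm --series '[-0.1,-0.05,0.4,0,0,0,0,0,0.5,0,0,0,0,0,0.5,0,0,0,0,0,0.4,0,0,0,0,0,0,0,0,0]'

```text
time: 2.28
position: [513.7, 254.5, 56.7]
eef_rot: [-3.14, -0.002, 2.707]
force: [0.8, 0.1, 0.1]
finger_gap: 0.4
grip_force: 0.0
```

Request:
move_arm --series '[0,0,0,0,0,0,0,0,0,0,0,0,0,0,0,0,0,0,0,0,0,0,0,0,0,0,0,0,0,0]'

```text
time: 2.7
position: [515.1, 255.0, 59.1]
eef_rot: [3.141, 0.001, 2.707]
force: [1.0, 0.2, 0.3]
finger_gap: 0.7
grip_force: 0.0
```

Request:
move_arm --series '[0,0,0,0,0,0,0,0,0,0,0,0,0,0,0,0,0,0,0,0,0,0,0,0,0,0,0,0,0,0]'

```text
time: 3.12
position: [514.6, 254.8, 58.3]
eef_rot: [-3.141, -0.0, 2.707]
force: [0.0, -0.3, 0.2]
finger_gap: 0.2
grip_force: 0.0
```

Request:
move_arm --series '[0,0,0,0,0,0,0,0,0,0,0,0,0,0,0,0,0,0,0,0,0,0,0,0,0,0,0,0,0,0]'

```text
time: 3.53
position: [514.6, 254.8, 58.3]
eef_rot: [-3.141, -0.0, 2.707]
force: [-0.6, 0.4, 0.2]
finger_gap: 0.4
grip_force: 0.0
```

Request:
move_arm --series '[0,0,0,0,0,0,0,0,0,0,0,0,0,0,0,0,0,0,0,0,0,0,0,0,0,0,0,0,0,0]'

```text
time: 3.95
position: [514.6, 254.8, 58.3]
eef_rot: [-3.141, -0.0, 2.707]
force: [0.1, 0.4, 0.4]
finger_gap: 0.4
grip_force: 0.0
```

Request:
move_arm --series '[0,0,0,0,0,0,0,0,0,0,0,0,0,0,0,0,0,0,0,0,0,0,0,0,0,0,0,0,0,0]'

```text
time: 4.37
position: [514.6, 254.8, 58.3]
eef_rot: [-3.141, -0.0, 2.707]
force: [-0.1, -0.5, -0.9]
finger_gap: 0.4
grip_force: 0.0
```

Request:
move_arm --series '[0,0,0,0,0,0,0,0,0,0,0,0,0,0,0,0,0,0,0,0,0,0,0,0,0,0,0,0,0,0]'

```text
time: 4.78
position: [514.6, 254.8, 58.3]
eef_rot: [-3.141, -0.0, 2.707]
force: [-0.0, 0.0, -0.3]
finger_gap: 0.5
grip_force: 0.0
```

Request:
move_arm --series '[0,0,-0.5,0,0,0,0,0,-0.8,0,0,0,0,0,-0.9,0,0,0,0,0,-0.9,0,0,0,0,0,-0.7,0,0,0]'

```text
time: 5.2
position: [515.0, 255.0, 174.3]
eef_rot: [3.141, 0.001, 2.707]
force: [-0.3, 0.1, 0.5]
finger_gap: 0.4
grip_force: 0.0
```

Request:
move_arm --series '[-0.27,-0.38,0,0,0,0,-0.54,-0.76,0,0,0,0,-0.54,-0.76,0,0,0,0,-0.54,-0.76,0,0,0,0,-0.54,-0.76,0,0,0,0]'

```text
time: 5.62
position: [537.0, 129.2, 171.5]
eef_rot: [-3.141, -0.001, 2.707]
force: [0.4, -0.6, 0.2]
finger_gap: 0.4
grip_force: 0.0
```

Request:
move_arm --series '[-0.54,-0.76,0,0,0,0,-0.54,-0.76,0,0,0,0,-0.54,-0.76,0,0,0,0,-0.54,-0.76,0,0,0,0,-0.54,-0.76,0,0,0,0]'

```text
time: 6.03
position: [562.2, -8.4, 171.3]
eef_rot: [-3.141, -0.001, 2.707]
force: [-0.1, 0.2, 0.3]
finger_gap: 0.4
grip_force: 0.0
```

Request:
move_arm --series '[-0.56,-0.78,0,0,0,0,-0.56,-0.78,0,0,0,0,-0.56,-0.78,0,0,0,0,-0.56,-0.78,0,0,0,0,-0.56,-0.78,0,0,0,0]'

```text
time: 6.45
position: [589.0, -149.9, 171.2]
eef_rot: [-3.141, -0.002, 2.707]
force: [-0.5, -0.0, -0.0]
finger_gap: 0.5
grip_force: 0.0
```

Request:
move_arm --series '[-0.56,-0.78,0,0,0,0,-0.56,-0.78,0,0,0,0,-0.56,-0.78,0,0,0,0,-0.56,-0.78,0,0,0,0,-0.3,-0.4,0,0,0,0]'

```text
time: 6.87
position: [614.0, -279.6, 171.1]
eef_rot: [-3.14, -0.0, 2.705]
force: [0.6, 0.5, -0.6]
finger_gap: 0.5
grip_force: 0.0
```

Request:
move_arm --series '[0,0,0,0,0,0,0,0,0,0,0,0,0,0,0,0,0,0]'

```text
time: 7.12
position: [613.7, -274.5, 171.7]
eef_rot: [3.141, -0.002, 2.707]
force: [0.5, 0.8, -0.5]
finger_gap: 0.6
grip_force: 0.0
```

Request:
move_arm --series '[-0.38,-0.56,0,0,0,0,0,0,0.5,0,0,0,0,0,0.7,0,0,0,0,0,0.5,0,0,0,0,0,0,0,0,0]'

```text
time: 7.53
position: [615.3, -292.7, 118.0]
eef_rot: [3.141, -0.007, 2.708]
force: [-1.0, 0.3, 0.2]
finger_gap: 0.5
grip_force: 0.0
```

Run:
```python
from meas import *
from plant import readout,capture
s=capture('side');st=readout.state();p=st['position'];print(p)
print(proj('side',p+[0,0,-19]),proj('side',[617,-294.5,24]))
b=cv2.resize(s[220:370,240:440],None,fx=3,fy=3)
cv2.imwrite('pics/p2.png',b[:,:,::-1])
```

```text
[ 616.24157644 -293.34348847  119.68205935]
[361.43467726 265.54569267] [359.58610261 290.52905899]
```

View pics/p2.png

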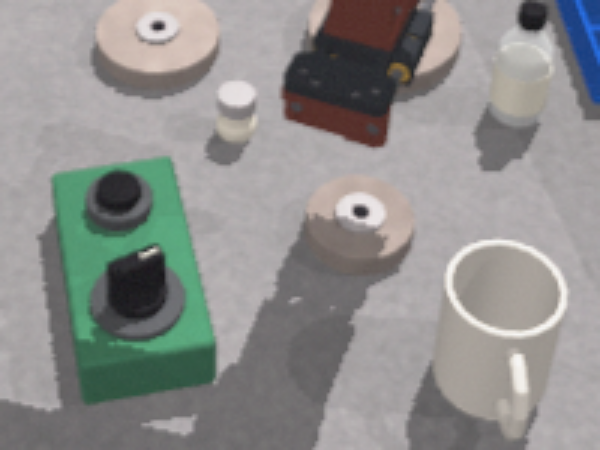

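The side crop shows the gripper body, whose near end hides the closed fingers, just above and behind the small wheel. Its hub is at crop (360,211). The knob is shorter than the gripper body's working height. I go down and hold.

Request:
move_arm --series '[0,-0.03,0.4,0,0,0,0,0,0.5,0,0,0,0,0,0.5,0,0,0,0,0,0.3,0,0,0,0,0,0,0,0,0]'

```text
time: 8.0
position: [616.4, -295.7, 68.8]
eef_rot: [3.141, -0.003, 2.707]
force: [-0.2, 0.2, 0.4]
finger_gap: 0.2
grip_force: 0.0
```

Request:
move_arm --series '[0,0,0,0,0,0,0,0,0,0,0,0,0,0,0,0,0,0,0,0,0,0,0,0,0,0,0,0,0,0]'

```text
time: 8.42
position: [617.8, -297.0, 71.1]
eef_rot: [-3.141, 0.001, 2.707]
force: [-0.3, -0.3, -0.0]
finger_gap: 0.5
grip_force: 0.0
```

Request:
move_arm --series '[0,0,0,0,0,0,0,0,0,0,0,0,0,0,0,0,0,0,0,0,0,0,0,0,0,0,0,0,0,0]'

```text
time: 8.83
position: [617.3, -296.7, 70.4]
eef_rot: [-3.141, -0.0, 2.707]
force: [0.1, -0.5, -0.9]
finger_gap: 0.5
grip_force: 0.0
```

Request:
move_arm --series '[0,0,0,0,0,0,0,0,0,0,0,0,0,0,0,0,0,0,0,0,0,0,0,0,0,0,0,0,0,0]'

```text
time: 9.25
position: [617.3, -296.7, 70.4]
eef_rot: [-3.141, -0.0, 2.707]
force: [-0.6, 0.1, -0.3]
finger_gap: 0.9
grip_force: 0.0
```

Request:
move_arm --series '[0,0,0,0,0,0,0,0,0,0,0,0,0,0,0,0,0,0,0,0,0,0,0,0,0,0,0,0,0,0]'

```text
time: 9.67
position: [617.4, -296.7, 70.4]
eef_rot: [-3.142, -0.0, 2.707]
force: [0.1, -0.5, -0.6]
finger_gap: 0.4
grip_force: 0.0
```

Request:
move_arm --series '[0,0,0,0,0,0,0,0,0,0,0,0,0,0,0,0,0,0,0,0,0,0,0,0,0,0,0,0,0,0]'

```text
time: 10.08
position: [617.3, -296.7, 70.4]
eef_rot: [-3.141, -0.0, 2.707]
force: [0.1, -0.4, 0.0]
finger_gap: 0.8
grip_force: 0.0
```

Request:
move_arm --series '[0,0,0,0,0,0,0,0,0,0,0,0,0,0,0,0,0,0,0,0,0,0,0,0,0,0,0,0,0,0]'

```text
time: 10.5
position: [617.4, -296.7, 70.4]
eef_rot: [-3.141, 0.0, 2.707]
force: [-0.5, -0.1, -0.5]
finger_gap: 0.5
grip_force: 0.0
```

Request:
move_arm --series '[0,0,-0.5,0,0,0,0,0,-0.8,0,0,0,0,0,-0.9,0,0,0,0,0,-0.8,0,0,0,0,0,0,0,0,0]'

```text
time: 10.92
position: [620.3, -298.4, 166.0]
eef_rot: [-3.14, 0.009, 2.707]
force: [0.3, -1.0, 0.9]
finger_gap: 0.7
grip_force: 0.0
```

Request:
move_arm --series '[0.75,-0.33,0,0,0,0,0.75,-0.33,0,0,0,0,0.75,-0.33,0,0,0,0,0.75,-0.33,0,0,0,0,0.75,-0.33,0,0,0,0]'

```text
time: 11.33
position: [493.1, -293.8, 159.8]
eef_rot: [-3.142, -0.001, 2.707]
force: [-1.5, -0.5, 0.1]
finger_gap: 0.4
grip_force: 0.0
```

Request:
move_arm --series '[0.75,-0.33,0,0,0,0,0.75,-0.33,0,0,0,0,0,0,0,0,0,0,0,0,0,0,0,0,0,0,0,0,0,0]'

```text
time: 11.75
position: [446.0, -293.5, 160.4]
eef_rot: [-3.141, 0.001, 2.706]
force: [1.0, -0.4, 0.2]
finger_gap: 0.5
grip_force: 0.0
```

Request:
move_arm --series '[0.02,-0.28,0.3,0,0,0,0,0,0.7,0,0,0,0,0,0.7,0,0,0,0,0,0.5,0,0,0,0,0,0.2,0,0,0]'

```text
time: 12.17
position: [440.8, -300.1, 85.6]
eef_rot: [3.141, -0.003, 2.707]
force: [-1.2, 0.8, 1.3]
finger_gap: 0.1
grip_force: 0.8
```

Request:
move_arm --series '[0,0,0,0,0,0,0,0,0,0,0,0,0,0,0,0,0,0]'

```text
time: 12.42
position: [442.0, -301.2, 88.9]
eef_rot: [-3.141, 0.001, 2.707]
force: [0.6, 0.1, -0.5]
finger_gap: 0.7
grip_force: 0.0
```

Run:
```python
from meas import *
from plant import readout,capture
s=capture('side');t=capture('top');st=readout.state();p=st['position'];print(p,st['force'])
print(proj('side',p+[0,0,-19]),proj('side',[442,-301,55]))
a=cv2.resize(s[230:360,220:340],None,fx=4,fy=4);b=cv2.resize(t[180:250,390:490],None,fx=3,fy=3)
b=cv2.copyMakeBorder(b,0,a.shape[0]-b.shape[0],0,0,cv2.BORDER_CONSTANT)
cv2.imwrite('pics/p3.png',np.hstack([a,b])[:,:,::-1])
```

```text
[ 441.9911924  -301.1456466    89.26416162] [-0.41040374 -0.33861145  0.22661094]
[278.37641875 281.20478376] [278.69968872 286.05287581]
```

View pics/p3.png

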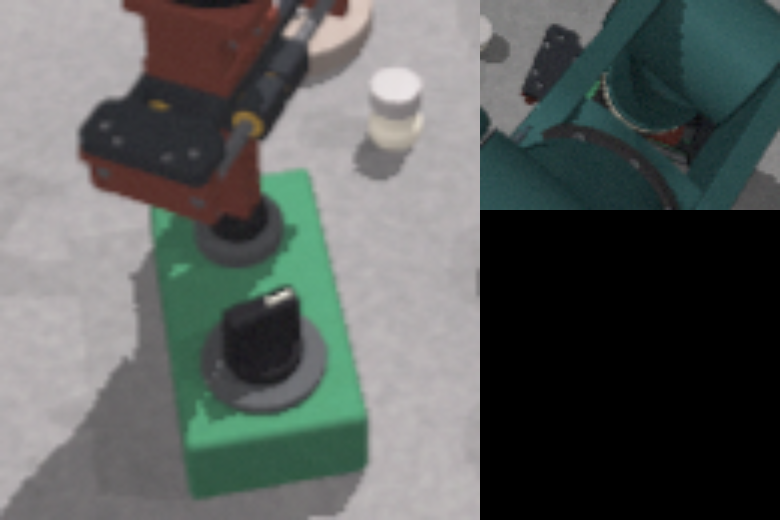

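The side crop shows the fingertip right above the push button, at crop (240,215), and the knob well clear. I press in small steps.

Request:
move_arm --series '[0,0,0.2,0,0,0,0,0,0.15,0,0,0,0,0,0.1,0,0,0,0,0,0,0,0,0]'

```text
time: 12.85
position: [442.6, -301.7, 79.3]
eef_rot: [-3.14, 0.004, 2.707]
force: [-6.8, 6.1, 44.1]
finger_gap: 0.0
grip_force: 22.1
```

Request:
move_arm --series '[0,0,0.1,0,0,0,0,0,0,0,0,0,0,0,0,0,0,0]'

```text
time: 13.1
position: [442.7, -301.7, 78.8]
eef_rot: [-3.14, 0.005, 2.707]
force: [-12.6, 10.7, 71.1]
finger_gap: 0.5
grip_force: 35.7
```

The 71 N force means a hard stop. I back off in 1–2 mm steps and read the force to confirm the spring travel below the contact.

Request:
move_arm --series '[0,0,-0.1,0,0,0,0,0,0,0,0,0]'

```text
time: 13.27
position: [442.6, -301.7, 79.3]
eef_rot: [-3.14, 0.005, 2.707]
force: [-6.2, 4.4, 44.5]
finger_gap: 0.4
grip_force: 22.3
```

Request:
move_arm --series '[0,0,-0.1,0,0,0,0,0,0,0,0,0]'

```text
time: 13.43
position: [442.4, -301.6, 79.9]
eef_rot: [-3.14, 0.004, 2.707]
force: [0.4, -0.1, 13.3]
finger_gap: 0.1
grip_force: 7.2
```

Request:
move_arm --series '[0,0,-0.06,0,0,0,0,0,0,0,0,0]'

```text
time: 13.6
position: [442.4, -301.5, 80.8]
eef_rot: [-3.141, 0.003, 2.707]
force: [1.3, -1.0, 3.9]
finger_gap: 0.5
grip_force: 2.2
```

Request:
move_arm --series '[0,0,-0.06,0,0,0,0,0,0,0,0,0]'

```text
time: 13.77
position: [442.3, -301.5, 82.1]
eef_rot: [-3.141, 0.003, 2.707]
force: [2.9, -1.9, 3.4]
finger_gap: 0.5
grip_force: 1.8
```

Request:
move_arm --series '[0,0,-0.06,0,0,0,0,0,0,0,0,0]'

```text
time: 13.93
position: [441.5, -300.9, 83.5]
eef_rot: [-3.141, 0.001, 2.707]
force: [1.8, -0.5, 2.4]
finger_gap: 0.6
grip_force: 1.4
```

Request:
move_arm --series '[0,0,-0.06,0,0,0,0,0,0,0,0,0]'

```text
time: 14.1
position: [440.9, -300.3, 85.0]
eef_rot: [3.142, -0.001, 2.707]
force: [1.3, -0.9, 2.5]
finger_gap: 0.6
grip_force: 1.0
```

Request:
move_arm --series '[0,0,-0.06,0,0,0,0,0,0,0,0,0]'

```text
time: 14.27
position: [440.4, -299.8, 86.6]
eef_rot: [3.141, -0.002, 2.707]
force: [0.3, -0.4, 0.1]
finger_gap: 0.2
grip_force: 0.0
```

Request:
move_arm --series '[0,0,-0.06,0,0,0,0,0,0,0,0,0]'

```text
time: 14.43
position: [440.6, -300.0, 88.5]
eef_rot: [3.141, -0.002, 2.707]
force: [0.5, -0.1, -0.2]
finger_gap: 0.6
grip_force: 0.0
```

The force profile is clear: a hard stop at z≈80, then spring force fading from 4 to 0 N over 6 mm. The button was therefore fully down and has come back up. I draw the hand up clear.

Request:
move_arm --series '[0,0,-0.5,0,0,0,0,0,-0.8,0,0,0,0,0,-0.9,0,0,0,0,0,-0.9,0,0,0,0,0,-0.5,0,0,0]'

```text
time: 14.85
position: [441.7, -301.0, 199.2]
eef_rot: [-3.141, 0.002, 2.707]
force: [0.1, -0.3, -0.4]
finger_gap: 0.6
grip_force: 0.0
```

Request:
move_arm --series '[0,0,0,0,0,0,0,0,0,0,0,0,0,0,0,0,0,0,0,0,0,0,0,0,0,0,0,0,0,0]'

```text
time: 15.27
position: [440.5, -299.9, 195.2]
eef_rot: [3.141, -0.003, 2.707]
force: [0.3, -0.6, -0.8]
finger_gap: 0.7
grip_force: 0.0
```

Run:
```python
from h import *
from plant import readout,capture,arm
s=capture('side');o=np.load('side.npy')
d=(np.abs(s.astype(int)-o).max(2)>60)
print('jar/wheels/tray/bottle diff',d[245:270,308:330].sum(),d[275:315,338:382].sum(),d[120:180,258:342].sum(),d[220:265,400:428].sum(),d[215:250,270:315].sum(),d[300:360,385:430].sum())
st=readout.state();print(st['time'],st['position'],st['force'])
print(arm.close_job())
```

```text
jar/wheels/tray/bottle diff 0 0 1677 0 337 0
15.3167 [ 440.61040309 -300.00300137  195.41504415] [-0.4700663  -0.60426769  0.79380551]
the job is handed in; nothing more can be done
None
```

I pointed at the scissors' screw and the smallest wheel's hub for just over 2 s each, pressed the button to its hard stop (71 N at the wrist), let it spring back, drew the hand clear and handed in at 15.3 s; no verdict came back, and the final picture check was clean for the small wheel, jar, bottle and mug but inconclusive for the tray and medium wheel, whose picture areas had changed (I did not check why).

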